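# Sort the capsule tins at the coffee point

### The arm

A 6-joint arm with a two-finger parallel gripper is mounted at the origin on the work surface. World frame = base frame: x ahead of the robot, y to its left, z up, the work surface at z = 0. Lengths are in m, angles in rad, forces in N, time in s.
With the tool pointing down it reaches from about 0.275 to 0.775 m from the base axis. Payload 14.6 kg.
Tool frame: the origin (TCP) lies on the centre line of the jaws, within the pads' length; the fingertips stand 25 mm ahead of it and the grasp point (between the pads) lies 6 mm ahead of it; z points along the fingers, y is the line along which they close (so a half turn about z gives the same grasp; the last joint's range is limited). The gripper opens to 85 mm and grips with 20 to 120 N. Pads are 22 mm wide; open, the fingers measure 114 mm over their backs; the gripper's body (76 mm by 85 mm) begins 54 mm behind the grasp point. The pads swing forward as they close: fully open they stand 13 mm farther back than shut.
Start: joints at [1.173, 0.263, -0.048, 1.259, 0, 1.415], TCP at [0.126, 0.51, 0.256] pointing down, gripper open.
Joint ranges: [-2.65, 2.65], [-0.89, 1.7], [-1.18, 1.37], [-2.13, 2.11], [-1.35, 1.29], [-3.14, 3.14]. Speed limits (rad/s): [1.89, 1.89, 2.57, 2.79, 3.14, 3.14].

### API

Orientations are given as a unit quaternion [x, y, z, w].
In Python, from station import * gives the robot as it stands.
- The arm moves only by the tool move_arm, never from a script. Its argument "rows" is a list of rows, each an object of numbers: "x", "y", "z": the shift along the tool's x, y, z in cm; "wx", "wy", "wz": the turn, a rotation vector about the tool's x, y, z in rad; "fingers": the opening in per cent of the stroke, from 0 (shut) to 100 (fully open). A call has 1 to 5 rows; each row shifts and turns the commanded pose from where the row before left it, along the tool's axes as they then stand; what a row does not reach is not made up. A row lasts 1/8 s, in which the tool goes at most 62.5 mm and 10.7 degrees, less where a joint would pass 70% of its speed; a pose out of reach is approached as far as the arm can. A call is refused whole if a number of a shift passes 6.25 or a number of a turn 0.188, either way. A call with a gripper value outside its range is refused whole. The fingers move at their own pace and stop on an object; "grip_force" is the grip in N (left out, the last holds). Time passes only in rows, so rows that do not move let the fingers close. It gives the time, the measured TCP pose, the force, the opening and the grip force at its end, in the units of the state.
- read_state(): the state, without advancing time (a new reading comes with each control period).
- camera(name): name is "side" or "top"; returns the picture (400x640x3 uint8, blue, green, red); there is no depth.
- camera_info(name): a dict with "mtx" (3x3 intrinsics, pixels), "k1" (the pictures are not rectified: a ray, as slopes to the right and down, at radius r is drawn at 1 + k1 r^2 times it, then the intrinsics apply), "xyz" and "attitude" of the camera in the world. Camera axes: x right, y up, looking along -z (the intrinsics and any distortion apply to the point x, -y, -z); pixel columns grow to the right and rows downward; lengths in m; the calibration is good to about 2 mm. A picture is of the moment at which its call begins. camera_info takes no time and is no camera call.
- hand_in(): hands the job in; it is judged then, once.
Trained networks look in the newest picture that a camera, given by its name, has taken for a name from the list of things; names that differ only in an ending like _2 or _b are one class to them, and where a whole thing is asked for, a point or a joint stands for the part that bears it (a point fixed in the world has none). Each returns a list of dicts, best first, with "confidence" (0 to 1); they miss things now and then, are a little off and sometimes report something else, mostly with a low value. They report only what shows in the picture. A call takes as long as a camera call. They do not tell look-alikes from the thing itself.
- find_in(camera, query): "location" ([column, row] in pixels, amid what is visible of it).
- cut_out(camera, query): "mask" (400x640 bool, what is visible of it) and "location" ([column, row] in pixels, amid what is visible of it).
- tip_of(camera, query): "location" ([column, row] in pixels: a listed point, or the origin of a listed thing).
The state is a dict: "clock": time; "joint_positions": joint angles; "joint_velocities": joint speeds; "effort": joint torques, N m; "tcp_pos": TCP position; "ee_rot": TCP orientation; "contact_force": force on the tool from outside, world axes, zero at the start; "torque": the same for the moment, N m; "finger_gap": opening from 0.0 (shut) to 1.0 (fully open); "grasp_force": force on a finger pad.
Only numpy, scipy, OpenCV 4.12 (cv2) and the standard library are available. Lean on these libraries where they do the work, as an engineer would, in place of code of your own. Each camera call takes 0.05 s, during which the arm holds its last target. There are 200 camera calls.

### The job

Sort the four sealed capsule tins at the coffee point; you can tell the full ones from the empty ones only by their weight when you lift them. Full round coffee tins go in the dark wooden coffee tray, full square tea tins in the green tea tray, and every empty tin of either kind in the grey refill tray, each standing upright on the floor of a bay of its own. Set the tins down rather than dropping them, and leave the mug and the milk jug where they are.

Things in the scene. Friction and masses are not known exactly. Their poses are not given: they have to be found in the camera images.
- coffee_red: Round coffee-capsule tin, bare aluminium with a red lid and a red band; 60 mm diameter, 95 mm tall, sealed lid 14 mm high, flush; origin at the centre of the underside, z up. Loose. Looks the same full or empty: full it weighs 430 to 550 g, empty about 100 g. A grip of 40 N holds it.
- coffee_yellow: Round coffee-capsule tin, bare aluminium with a yellow lid and a yellow band; 60 mm diameter, 95 mm tall, sealed lid 14 mm high, flush; origin at the centre of the underside, z up. Loose. Looks the same full or empty: full it weighs 430 to 550 g, empty about 100 g. A grip of 40 N holds it.
- tea_blue: Square tea-capsule tin, bare aluminium with a blue lid and a blue band; 58 x 58 mm, faces square to its x and y, 95 mm tall, sealed lid 14 mm high, flush; origin at the centre of the underside, z up. Loose. Looks the same full or empty: full it weighs 430 to 550 g, empty about 100 g. A grip of 40 N holds it. Turned up to 0.5 rad.
- tea_black: Square tea-capsule tin, bare aluminium with a black lid and a black band; 58 x 58 mm, faces square to its x and y, 95 mm tall, sealed lid 14 mm high, flush; origin at the centre of the underside, z up. Loose. Looks the same full or empty: full it weighs 430 to 550 g, empty about 100 g. A grip of 40 N holds it. Turned up to 0.5 rad.
- coffee_tray: The coffee tray: dark wood, two bays; origin at the centre of its underside. 100 mm along its x, 190 along its y, 40 high; walls, floor and divider 5 mm thick. The divider, as high as the walls, makes two bays of 90 x 87.5 mm centred at y = +46 and -46 mm, one tin each. Fixed to the worktop; its long side runs across in front of the robot, turned up to 0.2 rad.
- tea_tray: The tea tray: green plastic, two bays; origin at the centre of its underside. 100 mm along its x, 190 along its y, 40 high; walls, floor and divider 5 mm thick. The divider, as high as the walls, makes two bays of 90 x 87.5 mm centred at y = +46 and -46 mm, one tin each. Fixed to the worktop; its long side runs across in front of the robot, turned up to 0.2 rad.
- refill_tray: The refill tray: grey plastic, two bays; origin at the centre of its underside. 100 mm along its x, 190 along its y, 40 high; walls, floor and divider 5 mm thick. The divider, as high as the walls, makes two bays of 90 x 87.5 mm centred at y = +46 and -46 mm, one tin each. Fixed to the worktop; its long side runs across in front of the robot, turned up to 0.2 rad.
- mug: White china mug standing in the row with the tins, to be left where it is: 80 mm diameter, 92 mm tall, origin at the centre of the underside, handle on its +y side, turned roughly towards the robot. Loose.
- jug: Small stainless-steel milk jug standing in the row with the tins, to be left where it is: 80 mm diameter, 85 mm tall, origin at the centre of the underside, handle (out to 68 mm from the axis) on its +y side, turned roughly towards the robot. Loose.
Mind the look-alikes: they are no part of the job. Leave any pink or turquoise look-alike of the tea_black alone.

How it is judged:
By the outcome, as a careful person would: the job done as asked, in the order asked, and still so for the second after the job is handed in, with the robot touching nothing.
It also fails if it takes over 120 s, if anything falls off the work surface, if the arm or the gripper's body presses on something with over 40 N, if the wrist force passes 120 N, or if a joint passes its speed limit or range.

## Working session

There is one attempt and no reset: what is moved stays moved. The work goes in short steps, Python scripts to look and compute and a tool call to move; the robot and the scene stay as the last step left them, time stands still between calls to the robot, and variables do not carry over. Pictures are saved under pics/ and viewed, at most 14 in all, crops included, and the job is handed in when it is done.

Besides the shell and the picture viewer there is one more tool, called after "Request:" by a JSON object that holds its "op" and its "data". move_arm: Moves the arm, as the interface text tells. Its arguments: {"type":"object","properties":{"rows":{"type":"array","items":{"type":"object","properties":{"x":{"type":"number"},"y":{"type":"number"},"z":{"type":"number"},"wx":{"type":"number"},"wy":{"type":"number"},"wz":{"type":"number"},"fingers":{"type":"number"}}}},"grip_force":{"type":"number"}},"required":["rows"]}

```bash
mkdir -p pics; ls; python3 - <<'E'
from station import *
import cv2
for n in ("top","side"):
    cv2.imwrite(f"pics/{n}0.png",camera(n)); print(n,camera_info(n))
s=read_state()
for k in s: print(k,s[k])
E
```

```text
pics
top {'mtx': array([[430.73396057,   0.        , 326.11235994],
       [  0.        , 430.73396057, 202.13640658],
       [  0.        ,   0.        ,   1.        ]]), 'k1': 0.03557162009689335, 'xyz': array([0.31794113, 0.00365545, 1.20364167]), 'attitude': array([ 0.02627211, -0.01679995, -0.70168646,  0.7118031 ])}
side {'mtx': array([[391.91936928,   0.        , 322.38564705],
       [  0.        , 391.91936928, 196.5258484 ],
       [  0.        ,   0.        ,   1.        ]]), 'k1': 0.015582578947097258, 'xyz': array([ 0.06926037, -0.66428617,  0.4795463 ]), 'attitude': array([ 0.47606728, -0.10514217, -0.19586413,  0.85084799])}
clock 0.1
joint_positions [ 1.17272763e+00  2.63445369e-01 -4.88635435e-02  1.25942005e+00
 -2.27418146e-05  1.41550930e+00]
joint_velocities [ 1.21232534e-03 -3.07516068e-04 -4.07049512e-04  2.00658725e-04
 -6.59865053e-05  1.46338078e-03]
effort [ 4.87954458e-03 -6.38578391e+01  3.85063505e+01  9.92353685e-03
 -5.19411935e-05  3.75656072e-06]
tcp_pos [0.12612543 0.50938643 0.25589223]
ee_rot [ 1.21092908e-01  9.92641068e-01 -4.51691212e-04 -1.16442187e-04]
contact_force [0.82979984 0.69693634 0.73884178]
torque [-0.02014899 -0.010149   -0.0151259 ]
grasp_force 0.0
finger_gap 0.9996390354566277
```

View pics/top0.png

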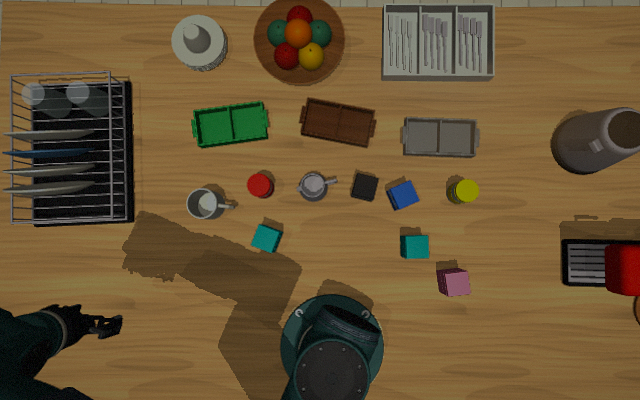

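View pics/side0.png

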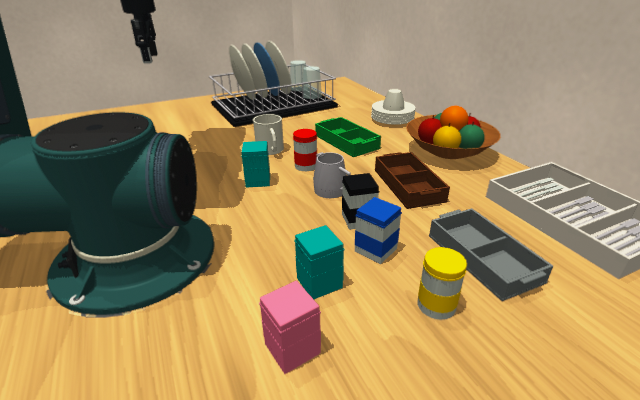

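The top picture shows the row left to right: mug (207,204), red (260,185), jug (313,186), black (365,187), blue (403,194), yellow (465,190). Behind the row are the green tray (231,124), dark wood tray (338,122) and grey tray (440,137). The pink and turquoise look-alikes are in front of it.

```bash
cat > h.py <<'E'
from station import *
import cv2, numpy as np
from scipy.spatial.transform import Rotation as R
from scipy.optimize import minimize
def proj(ci,P):
    p=R.from_quat(ci["attitude"]).inv().apply(np.atleast_2d(P)-ci["xyz"])
    s=np.c_[p[:,0],-p[:,1]]/-p[:,2:]
    s*=1+ci["k1"]*(s**2).sum(1,keepdims=True)
    return s@np.diag(np.diag(ci["mtx"])[:2])+ci["mtx"][:2,2]
def unproj(ci,uv,z):
    s0=(np.array(uv)-ci["mtx"][:2,2])/ci["mtx"][0,0]; s=s0.copy()
    for _ in range(5): s=s0/(1+ci["k1"]*(s@s))
    d=R.from_quat(ci["attitude"]).apply([s[0],-s[1],-1])
    return ci["xyz"]+d*(z-ci["xyz"][2])/d[2]
def fit(ci,mask,foot,h,yaw0,rot):
    """fit x,y,yaw of an upright prism to a mask by its silhouette"""
    S=4; ys,xs=np.nonzero(mask); x0,y0=xs.min()-12,ys.min()-12
    w,hh=xs.max()-x0+12,ys.max()-y0+12
    M=cv2.resize(mask[y0:y0+hh,x0:x0+w].astype(np.float32),None,fx=S,fy=S,interpolation=cv2.INTER_LINEAR)
    def cost(q):
        f=foot@np.array([[np.cos(q[2]),np.sin(q[2])],[-np.sin(q[2]),np.cos(q[2])]])+q[:2]
        P=np.vstack([np.c_[f,0*f[:,0]],np.c_[f,0*f[:,0]+h]])
        uv=((proj(ci,P)-[x0,y0]+.5)*S-.5)
        hull=cv2.convexHull(uv.astype(np.float32))
        im=np.zeros(M.shape,np.float32); cv2.fillConvexPoly(im,np.round(hull*16).astype(np.int32),1,shift=4)
        return 1-np.minimum(im,M).sum()/np.maximum(im,M).sum()
    c=unproj(ci,[xs.mean(),ys.mean()],h*.7)[:2]; best=None
    for y in ([yaw0-.3,yaw0,yaw0+.3] if rot else [0]):
        sim=np.array([[0,0,0],[.01,0,0],[0,.01,0],[0,0,.15*rot]])+[c[0],c[1],y]
        r=minimize(cost,[*c,y],method="Nelder-Mead",options=dict(initial_simplex=sim,xatol=1e-4,fatol=1e-5,maxiter=300))
        if best is None or r.fun<best.fun: best=r
    return best.x,best.fun
a=np.linspace(0,2*np.pi,40,endpoint=False)
circ=lambda r:np.c_[np.cos(a),np.sin(a)]*r
rect=lambda x,y:np.array([[-x,-y],[-x,y],[x,y],[x,-y]])/2
SH=dict(coffee_red=(circ(.03),.095,0),coffee_yellow=(circ(.03),.095,0),tea_blue=(rect(.058,.058),.095,1),tea_black=(rect(.058,.058),.095,1),
 coffee_tray=(rect(.1,.19),.04,1),tea_tray=(rect(.1,.19),.04,1),refill_tray=(rect(.1,.19),.04,1))
E
python3 - <<'E'
from h import *
for cam in ("top","side"):
    ci=camera_info(cam); camera(cam)
    for n,(f,h,rot) in SH.items():
        for d in cut_out(cam,n)[:2 if 'black' in n else 1]:
            q,c=fit(ci,d["mask"],f,h,0,rot)
            print(cam,n,round(d["confidence"],2),np.round(d["location"]),np.round(q,4),round(c,3),round(np.hypot(*q[:2]),3))
for n in ("mug","jug"):
    d=cut_out("top",n)
    if d:
        ys,xs=np.nonzero(d[0]["mask"]);print(n,d[0]["location"],[np.round(unproj(camera_info("top"),p,.09),3) for p in ((xs.min(),ys.mean()),(xs.max(),ys.mean()))])
E
```

```text
top coffee_red 0.82 [262. 186.] [0.429  0.1961 0.    ] 0.085 0.472
top coffee_yellow 0.68 [465. 191.] [ 0.421  -0.3414  0.    ] 0.059 0.542
top tea_blue 0.96 [401. 197.] [ 0.4077 -0.1826  0.4303] 0.068 0.447
top tea_black 0.88 [262. 236.] [ 0.2895  0.1758 -0.3279] 0.073 0.339
top tea_black 0.85 [366. 187.] [ 0.4291 -0.082  -0.2376] 0.068 0.437
top coffee_tray 0.61 [338. 123.] [ 0.6125 -0.0084 -0.1854] 0.062 0.613
top tea_tray 0.98 [229. 125.] [0.603  0.2881 0.1546] 0.051 0.668
top refill_tray 0.68 [439. 138.] [ 0.5739 -0.288  -0.0247] 0.044 0.642
side coffee_red 0.73 [306. 145.] [0.4315 0.2047 0.    ] 0.123 0.478
side coffee_yellow 0.61 [442. 277.] [ 0.424  -0.3394  0.    ] 0.064 0.543
side tea_blue 0.97 [377. 232.] [ 0.4102 -0.1812  0.4103] 0.029 0.448
side tea_black 0.93 [318. 263.] [ 0.2761 -0.2134  0.0517] 0.041 0.349
side tea_black 0.88 [295. 325.] [ 0.1848 -0.3159  0.1329] 0.033 0.366
side coffee_tray 0.9 [411. 181.] [ 0.6126 -0.0064 -0.1889] 0.041 0.613
side tea_tray 0.58 [345. 136.] [0.6053 0.2933 0.1438] 0.046 0.673
side refill_tray 0.94 [490. 253.] [ 0.5759 -0.2866 -0.0469] 0.064 0.643
mug [206.8, 203.4] [array([0.375, 0.379, 0.09 ]), array([0.377, 0.26 , 0.09 ])]
jug [313.4, 189.6] [array([0.424, 0.095, 0.09 ]), array([ 0.426, -0.009,  0.09 ])]
```

```bash
cat > plan.py <<'E'
from station import *
import numpy as np, sys
from scipy.spatial.transform import Rotation as R
def rot(yaw):  # tool down, tool y at world angle yaw
    c,s=np.cos(yaw),np.sin(yaw); return R.from_matrix(np.array([[-s,c,0],[c,s,0],[0,0,-1]]))
def plan(*wps,step=.055):
    s=read_state(); p=np.array(s["tcp_pos"]); r=R.from_quat(s["ee_rot"])
    print("at",np.round(p,4),"F",np.round(s["contact_force"],2),"gap",round(s["finger_gap"],3),"t",s["clock"])
    for x,y,z,yaw in wps:
        g=np.array([x,y,z]); G=rot(yaw)
        w=(r.inv()*G).as_rotvec(); d=g-p
        n=max(1,int(np.ceil(np.linalg.norm(d)/step)),int(np.ceil(np.linalg.norm(w)/.18)))
        dr=R.from_rotvec(np.round(w/n,3))
        for i in range(n):
            want=p+(g-p)/(n-i)
            t=np.round(r.inv().apply(want-p)*100,2)
            print(i,"x %.2f y %.2f z %.2f"%tuple(t),"w",np.round(dr.as_rotvec(),3))
            p=p+r.apply(t/100); r=r*dr
        print("-->",g,yaw)
if __name__=="__main__":
    v=np.array(sys.argv[1:],float).reshape(-1,4); plan(*v)
E
python3 plan.py .43 .2 .2 0 .43 .2 .078 0
```

```text
at [0.1262 0.5096 0.2563] F [-0.58 -0.35  0.6 ] gap 0.997 t 1.0
0 x -4.62 y -2.84 z 0.70 w [0.    0.    0.166]
1 x -5.02 y -2.04 z 0.70 w [0.    0.    0.166]
2 x -5.29 y -1.18 z 0.70 w [0.    0.    0.166]
3 x -5.41 y -0.29 z 0.71 w [0.    0.    0.166]
4 x -5.39 y 0.60 z 0.70 w [0.    0.    0.166]
5 x -5.22 y 1.49 z 0.71 w [0.    0.    0.166]
6 x -4.90 y 2.33 z 0.70 w [0.    0.    0.166]
7 x -4.44 y 3.10 z 0.71 w [0.    0.    0.166]
--> [0.43 0.2  0.2 ] 0.0
0 x -0.00 y -0.00 z 4.07 w [ 0.  0. -0.]
1 x -0.00 y -0.00 z 4.06 w [ 0.  0. -0.]
2 x -0.00 y -0.00 z 4.07 w [ 0.  0. -0.]
--> [0.43  0.2   0.078] 0.0
```

Request:
{"op": "move_arm", "data": {"rows": [{"x": -4.6, "y": -2.8, "z": 0.7, "wz": 0.166}, {"x": -5.0, "y": -2.0, "z": 0.7, "wz": 0.166}, {"x": -5.3, "y": -1.2, "z": 0.7, "wz": 0.166}, {"x": -5.4, "y": -0.3, "z": 0.7, "wz": 0.166}, {"x": -5.4, "y": 0.6, "z": 0.7, "wz": 0.166}], "grip_force": 40}}

```text
invalid input at $.rows[0]: expected keys x, y, z, wx, wy, wz, fingers
```

Request:
{"op": "move_arm", "data": {"rows": [{"x": -5.2, "y": 1.5, "z": 0.7, "wz": 0.166}, {"x": -4.9, "y": 2.3, "z": 0.7, "wz": 0.166}, {"x": -4.4, "y": 3.1, "z": 0.7, "wz": 0.166}, {"x": 0}, {"x": 0}]}}

```text
invalid input at $.rows[0]: expected keys x, y, z, wx, wy, wz, fingers
```

```bash
python3 plan.py .43 .2 .078 0; python3 -c "
from h import *
cv2.imwrite('pics/s1.png',camera('side')[60:260,200:420].repeat(3,0).repeat(3,1))"
```

```text
at [0.1262 0.5096 0.2563] F [-0.58 -0.35  0.6 ] gap 0.997 t 1.0
0 x -4.10 y -2.53 z 1.98 w [0.    0.    0.148]
1 x -4.43 y -1.89 z 1.98 w [0.    0.    0.148]
2 x -4.66 y -1.22 z 1.98 w [0.    0.    0.148]
3 x -4.79 y -0.52 z 1.98 w [0.    0.    0.148]
4 x -4.82 y 0.19 z 1.98 w [0.    0.    0.148]
5 x -4.74 y 0.90 z 1.98 w [0.    0.    0.148]
6 x -4.55 y 1.59 z 1.98 w [0.    0.    0.148]
7 x -4.26 y 2.24 z 1.98 w [0.    0.    0.148]
8 x -3.89 y 2.85 z 1.99 w [0.    0.    0.148]
--> [0.43  0.2   0.078] 0.0
```

View pics/s1.png

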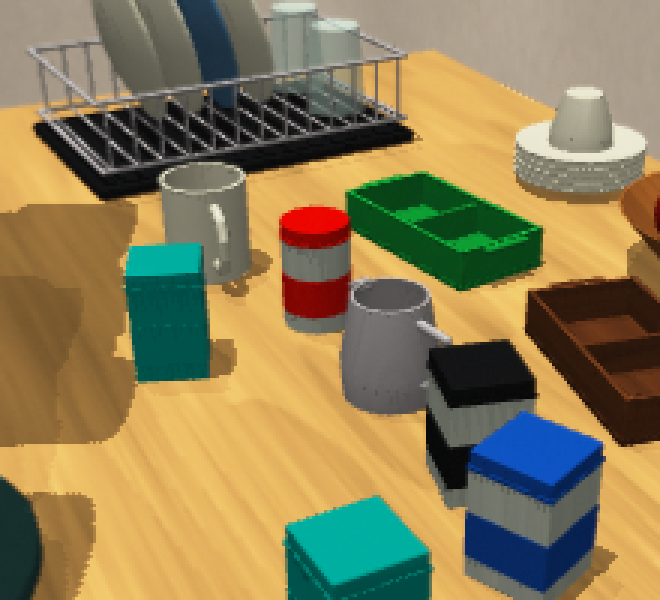

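The crop shows the tins undisturbed, with red at about (315,265); the arm isn't in view because both moves were refused. Every row needs all seven keys.

Request:
{"op": "move_arm", "data": {"rows": [{"x": -4.6, "y": -2.8, "z": 0.7, "wx": 0, "wy": 0, "wz": 0.166, "fingers": 100}, {"x": -5.0, "y": -2.0, "z": 0.7, "wx": 0, "wy": 0, "wz": 0.166, "fingers": 100}, {"x": -5.3, "y": -1.2, "z": 0.7, "wx": 0, "wy": 0, "wz": 0.166, "fingers": 100}, {"x": -5.4, "y": -0.3, "z": 0.7, "wx": 0, "wy": 0, "wz": 0.166, "fingers": 100}, {"x": -5.4, "y": 0.6, "z": 0.7, "wx": 0, "wy": 0, "wz": 0.166, "fingers": 100}], "grip_force": 40}}

```text
clock: 1.68
tcp_pos: [0.3169, 0.3154, 0.2212]
ee_rot: [0.513, 0.858, 0.0, 0.0]
contact_force: [1.0, 0.4, 0.9]
finger_gap: 1.0
grasp_force: 0.0
```

Request:
{"op": "move_arm", "data": {"rows": [{"x": -5.2, "y": 1.5, "z": 0.7, "wx": 0, "wy": 0, "wz": 0.166, "fingers": 100}, {"x": -4.9, "y": 2.3, "z": 0.7, "wx": 0, "wy": 0, "wz": 0.166, "fingers": 100}, {"x": -4.4, "y": 3.1, "z": 0.7, "wx": 0, "wy": 0, "wz": 0.166, "fingers": 100}, {"x": 0, "y": 0, "z": 0, "wx": 0, "wy": 0, "wz": 0, "fingers": 100}, {"x": 0, "y": 0, "z": 0, "wx": 0, "wy": 0, "wz": 0, "fingers": 100}]}}

```text
clock: 2.3
tcp_pos: [0.4292, 0.2011, 0.2002]
ee_rot: [0.707, 0.707, -0.0, -0.0]
contact_force: [-0.4, -0.1, 0.2]
finger_gap: 1.0
grasp_force: 0.0
```

```bash
python3 plan.py .43 .2 .078 0
```

```text
at [0.4292 0.2011 0.2002] F [-0.4  -0.14  0.24] gap 1.0 t 2.3
0 x -0.04 y 0.03 z 4.07 w [-0. -0.  0.]
1 x -0.04 y 0.03 z 4.08 w [-0. -0.  0.]
2 x -0.03 y 0.02 z 4.07 w [-0. -0.  0.]
--> [0.43  0.2   0.078] 0.0
```

Request:
{"op": "move_arm", "data": {"rows": [{"x": -0.1, "y": 0.1, "z": 4.0, "wx": 0, "wy": 0, "wz": 0, "fingers": 100}, {"x": -0.1, "y": 0, "z": 4.0, "wx": 0, "wy": 0, "wz": 0, "fingers": 100}, {"x": 0, "y": 0, "z": 4.2, "wx": 0, "wy": 0, "wz": 0, "fingers": 100}, {"x": 0, "y": 0, "z": 0, "wx": 0, "wy": 0, "wz": 0, "fingers": 100}, {"x": 0, "y": 0, "z": 0, "wx": 0, "wy": 0, "wz": 0, "fingers": 0}], "grip_force": 40}}

```text
clock: 2.92
tcp_pos: [0.4307, 0.1999, 0.0797]
ee_rot: [0.707, 0.708, 0.001, 0.0]
contact_force: [-0.3, -0.4, 0.9]
finger_gap: 0.813
grasp_force: 0.0
```

Request:
{"op": "move_arm", "data": {"rows": [{"x": 0, "y": 0, "z": 0, "wx": 0, "wy": 0, "wz": 0, "fingers": 0}, {"x": 0, "y": 0, "z": 0, "wx": 0, "wy": 0, "wz": 0, "fingers": 0}, {"x": 0, "y": 0, "z": 0, "wx": 0, "wy": 0, "wz": 0, "fingers": 0}, {"x": 0, "y": 0, "z": 0, "wx": 0, "wy": 0, "wz": 0, "fingers": 0}, {"x": 0, "y": 0, "z": 0, "wx": 0, "wy": 0, "wz": 0, "fingers": 0}]}}

```text
clock: 3.55
tcp_pos: [0.4312, 0.1998, 0.0802]
ee_rot: [0.707, 0.707, 0.001, 0.0]
contact_force: [-2.6, 1.7, 9.3]
finger_gap: 0.693
grasp_force: 41.2
```

Request:
{"op": "move_arm", "data": {"rows": [{"x": 0, "y": 0, "z": -3, "wx": 0, "wy": 0, "wz": 0, "fingers": 0}, {"x": 0, "y": 0, "z": -4, "wx": 0, "wy": 0, "wz": 0, "fingers": 0}, {"x": 0, "y": 0, "z": -4, "wx": 0, "wy": 0, "wz": 0, "fingers": 0}, {"x": 0, "y": 0, "z": -3, "wx": 0, "wy": 0, "wz": 0, "fingers": 0}, {"x": 0, "y": 0, "z": 0, "wx": 0, "wy": 0, "wz": 0, "fingers": 0}]}}

```text
clock: 4.18
tcp_pos: [0.4315, 0.1996, 0.2215]
ee_rot: [0.707, 0.707, 0.002, 0.001]
contact_force: [-0.1, 0.6, -0.7]
finger_gap: 0.693
grasp_force: 44.2
```

Request:
{"op": "move_arm", "data": {"rows": [{"x": 0, "y": 0, "z": 0, "wx": 0, "wy": 0, "wz": 0, "fingers": 0}, {"x": 0, "y": 0, "z": 0, "wx": 0, "wy": 0, "wz": 0, "fingers": 0}, {"x": 0, "y": 0, "z": 0, "wx": 0, "wy": 0, "wz": 0, "fingers": 0}]}}

```text
clock: 4.55
tcp_pos: [0.4302, 0.1991, 0.2178]
ee_rot: [0.707, 0.707, -0.0, -0.0]
contact_force: [0.3, -0.1, -1.6]
finger_gap: 0.691
grasp_force: 44.2
```

```bash
cat > w.py <<'E'
from h import *
f=[]
for _ in range(6):
    camera('side'); f.append(read_state()["contact_force"])
print("F",np.round(np.mean(f,0),2),np.round(np.std(f,0),2))
E
cat > bays.py <<'E'
import numpy as np
for n,(x,y,a) in dict(coffee=(.6125,-.0074,-.187),tea=(.604,.2907,.15),refill=(.575,-.2873,-.036)).items():
    for s in (.046,-.046): print(n,s,np.round([x-s*np.sin(a),y+s*np.cos(a)],3),a)
E
python3 w.py; python3 bays.py; python3 plan.py .603 .038 .22 -.187; python3 plan.py .577 -.241 .22 -.036
```

```text
F [ 0.28 -0.36 -1.03] [0.36 0.4  0.65]
coffee 0.046 [0.621 0.038] -0.187
coffee -0.046 [ 0.604 -0.053] -0.187
tea 0.046 [0.597 0.336] 0.15
tea -0.046 [0.611 0.245] 0.15
refill 0.046 [ 0.577 -0.241] -0.036
refill -0.046 [ 0.573 -0.333] -0.036
at [0.4304 0.1991 0.2182] F [ 0.69  0.15 -1.25] gap 0.699 t 4.85
0 x -3.22 y 3.45 z -0.04 w [-0.     0.     0.037]
1 x -3.09 y 3.57 z -0.04 w [-0.     0.     0.037]
2 x -2.96 y 3.68 z -0.04 w [-0.     0.     0.037]
3 x -2.82 y 3.79 z -0.03 w [-0.     0.     0.037]
4 x -2.68 y 3.89 z -0.04 w [-0.     0.     0.037]
--> [0.603 0.038 0.22 ] -0.187
at [0.4304 0.1991 0.2182] F [ 0.69  0.15 -1.25] gap 0.699 t 4.85
0 x -4.89 y 1.63 z -0.02 w [-0.     0.     0.004]
1 x -4.88 y 1.65 z -0.02 w [-0.     0.     0.004]
2 x -4.88 y 1.67 z -0.02 w [-0.     0.     0.004]
3 x -4.87 y 1.69 z -0.02 w [-0.     0.     0.004]
4 x -4.86 y 1.71 z -0.02 w [-0.     0.     0.004]
5 x -4.86 y 1.72 z -0.02 w [-0.     0.     0.004]
6 x -4.85 y 1.74 z -0.02 w [-0.     0.     0.004]
7 x -4.84 y 1.77 z -0.02 w [-0.     0.     0.004]
8 x -4.84 y 1.78 z -0.02 w [-0.     0.     0.004]
--> [ 0.577 -0.241  0.22 ] -0.036
```

Red weighs about 1 N, so it is empty and goes in the refill tray's +y bay.

Request:
{"op": "move_arm", "data": {"rows": [{"x": -4.9, "y": 1.6, "z": 0, "wx": 0, "wy": 0, "wz": 0.004, "fingers": 0}, {"x": -4.9, "y": 1.6, "z": 0, "wx": 0, "wy": 0, "wz": 0.004, "fingers": 0}, {"x": -4.9, "y": 1.7, "z": 0, "wx": 0, "wy": 0, "wz": 0.004, "fingers": 0}, {"x": -4.9, "y": 1.7, "z": 0, "wx": 0, "wy": 0, "wz": 0.004, "fingers": 0}, {"x": -4.9, "y": 1.7, "z": 0, "wx": 0, "wy": 0, "wz": 0.004, "fingers": 0}]}}

```text
clock: 5.48
tcp_pos: [0.5118, -0.0483, 0.2184]
ee_rot: [0.714, 0.7, 0.0, 0.0]
contact_force: [0.4, -0.0, -1.0]
finger_gap: 0.696
grasp_force: 44.2
```

Request:
{"op": "move_arm", "data": {"rows": [{"x": -4.9, "y": 1.7, "z": 0, "wx": 0, "wy": 0, "wz": 0.004, "fingers": 0}, {"x": -4.9, "y": 1.7, "z": 0, "wx": 0, "wy": 0, "wz": 0.004, "fingers": 0}, {"x": -4.8, "y": 1.8, "z": 0, "wx": 0, "wy": 0, "wz": 0.004, "fingers": 0}, {"x": -4.8, "y": 1.8, "z": 0, "wx": 0, "wy": 0, "wz": 0.004, "fingers": 0}, {"x": 0, "y": 0, "z": 0, "wx": 0, "wy": 0, "wz": 0, "fingers": 0}]}}

```text
clock: 6.1
tcp_pos: [0.5769, -0.2454, 0.2172]
ee_rot: [0.721, 0.693, -0.0, -0.0]
contact_force: [-0.4, 1.3, -1.3]
finger_gap: 0.695
grasp_force: 44.2
```

Request:
{"op": "move_arm", "data": {"rows": [{"x": 0, "y": 0, "z": 2, "wx": 0, "wy": 0, "wz": 0, "fingers": 0}, {"x": 0, "y": 0, "z": 2, "wx": 0, "wy": 0, "wz": 0, "fingers": 0}, {"x": 0, "y": 0, "z": 0, "wx": 0, "wy": 0, "wz": 0, "fingers": 0}]}}

```text
clock: 6.48
tcp_pos: [0.5756, -0.2413, 0.1773]
ee_rot: [0.72, 0.694, -0.0, -0.001]
contact_force: [-0.1, -0.2, -1.5]
finger_gap: 0.693
grasp_force: 44.1
```

```bash
python3 plan.py .577 -.241 .1 -.036  .577 -.241 .085 -.036; python3 -c "
from h import *
cv2.imwrite('pics/s2.png',camera('side')[130:330,330:580].repeat(3,0).repeat(3,1))"
```

```text
at [ 0.5756 -0.2413  0.1773] F [-0.13 -0.2  -1.46] gap 0.693 t 6.475
0 x 0.01 y 0.08 z 3.86 w [-0.001 -0.001  0.   ]
1 x 0.02 y 0.07 z 3.86 w [-0.001 -0.001  0.   ]
--> [ 0.577 -0.241  0.1  ] -0.036
0 x 0.00 y -0.00 z 1.50 w [-0.     0.001  0.   ]
--> [ 0.577 -0.241  0.085] -0.036
```

View pics/s2.png

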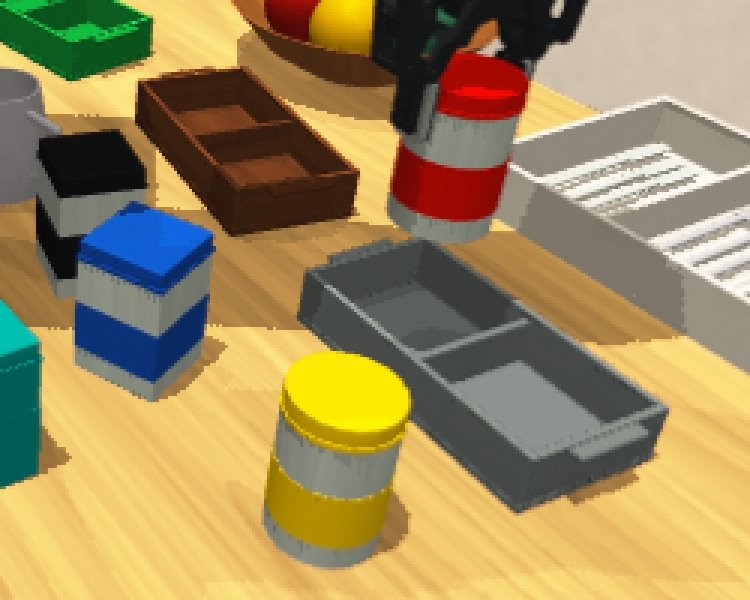

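Red (455,150 in the crop) hangs upright above the far bay of the grey tray, so I'll lower it.

Request:
{"op": "move_arm", "data": {"rows": [{"x": 0, "y": 0.1, "z": 3.5, "wx": 0, "wy": 0, "wz": 0, "fingers": 0}, {"x": 0, "y": 0, "z": 3.5, "wx": 0, "wy": 0, "wz": 0, "fingers": 0}, {"x": 0, "y": 0, "z": 1.4, "wx": 0, "wy": 0, "wz": 0, "fingers": 0}, {"x": 0, "y": 0, "z": 0.6, "wx": 0, "wy": 0, "wz": 0, "fingers": 0}, {"x": 0, "y": 0, "z": 0, "wx": 0, "wy": 0, "wz": 0, "fingers": 0}]}}

```text
clock: 7.15
tcp_pos: [0.5778, -0.2425, 0.0892]
ee_rot: [0.72, 0.694, 0.0, 0.001]
contact_force: [-0.1, -0.0, 0.8]
finger_gap: 0.694
grasp_force: 44.1
```

Request:
{"op": "move_arm", "data": {"rows": [{"x": 0, "y": 0, "z": 0.1, "wx": 0, "wy": 0, "wz": 0, "fingers": 0}, {"x": 0, "y": 0, "z": 0, "wx": 0, "wy": 0, "wz": 0, "fingers": 0}]}}

```text
clock: 7.4
tcp_pos: [0.5777, -0.2424, 0.0879]
ee_rot: [0.72, 0.694, 0.0, 0.0]
contact_force: [0.3, 0.2, -0.7]
finger_gap: 0.692
grasp_force: 44.1
```

Request:
{"op": "move_arm", "data": {"rows": [{"x": 0, "y": 0, "z": 0.1, "wx": 0, "wy": 0, "wz": 0, "fingers": 0}, {"x": 0, "y": 0, "z": 0, "wx": 0, "wy": 0, "wz": 0, "fingers": 0}, {"x": 0, "y": 0, "z": 0.1, "wx": 0, "wy": 0, "wz": 0, "fingers": 0}, {"x": 0, "y": 0, "z": 0, "wx": 0, "wy": 0, "wz": 0, "fingers": 0}]}}

```text
clock: 7.9
tcp_pos: [0.5774, -0.2424, 0.0853]
ee_rot: [0.72, 0.694, 0.0, 0.0]
contact_force: [-1.4, -0.1, 1.4]
finger_gap: 0.696
grasp_force: 44.3
```

Request:
{"op": "move_arm", "data": {"rows": [{"x": 0, "y": 0, "z": 0.1, "wx": 0, "wy": 0, "wz": 0, "fingers": 0}, {"x": 0, "y": 0, "z": 0, "wx": 0, "wy": 0, "wz": 0, "fingers": 0}, {"x": 0, "y": 0, "z": 0, "wx": 0, "wy": 0, "wz": 0, "fingers": 0}]}}

```text
clock: 8.28
tcp_pos: [0.5774, -0.2424, 0.0853]
ee_rot: [0.72, 0.694, -0.0, 0.0]
contact_force: [-4.7, 1.2, 13.9]
finger_gap: 0.695
grasp_force: 45.4
```

Request:
{"op": "move_arm", "data": {"rows": [{"x": 0, "y": 0, "z": 0, "wx": 0, "wy": 0, "wz": 0, "fingers": 100}, {"x": 0, "y": 0, "z": 0, "wx": 0, "wy": 0, "wz": 0, "fingers": 100}, {"x": 0, "y": 0, "z": 0, "wx": 0, "wy": 0, "wz": 0, "fingers": 100}, {"x": 0, "y": 0, "z": 0, "wx": 0, "wy": 0, "wz": 0, "fingers": 100}, {"x": 0, "y": 0, "z": -3, "wx": 0, "wy": 0, "wz": 0, "fingers": 100}]}}

```text
clock: 8.9
tcp_pos: [0.5764, -0.2417, 0.1128]
ee_rot: [0.72, 0.694, -0.001, -0.002]
contact_force: [0.8, -0.6, -0.1]
finger_gap: 1.001
grasp_force: 0.0
```

Request:
{"op": "move_arm", "data": {"rows": [{"x": 0, "y": 0, "z": -4, "wx": 0, "wy": 0, "wz": 0, "fingers": 100}, {"x": 0, "y": 0, "z": -4, "wx": 0, "wy": 0, "wz": 0, "fingers": 100}, {"x": 0, "y": 0, "z": 0, "wx": 0, "wy": 0, "wz": 0, "fingers": 100}]}}

```text
clock: 9.28
tcp_pos: [0.5785, -0.2429, 0.1971]
ee_rot: [0.72, 0.694, 0.001, 0.002]
contact_force: [-0.5, -0.5, -0.6]
finger_gap: 0.996
grasp_force: 0.0
```

```bash
python3 plan.py .4225 -.3405 .18 0 .4225 -.3405 .078 0
```

```text
at [ 0.5785 -0.2429  0.1971] F [-0.47 -0.55 -0.58] gap 0.996 t 9.275
0 x -2.58 y -3.81 z 0.42 w [ 0.001  0.001 -0.009]
1 x -2.54 y -3.84 z 0.42 w [ 0.001  0.001 -0.009]
2 x -2.51 y -3.86 z 0.42 w [ 0.001  0.001 -0.009]
3 x -2.47 y -3.87 z 0.42 w [ 0.001  0.001 -0.009]
--> [ 0.4225 -0.3405  0.18  ] 0.0
0 x -0.01 y -0.00 z 5.10 w [ 0.    -0.001  0.   ]
1 x -0.00 y -0.01 z 5.10 w [ 0.    -0.001  0.   ]
--> [ 0.4225 -0.3405  0.078 ] 0.0
```

Request:
{"op": "move_arm", "data": {"rows": [{"x": -2.6, "y": -3.8, "z": 0.35, "wx": 0, "wy": 0, "wz": -0.009, "fingers": 100}, {"x": -2.6, "y": -3.8, "z": 0.35, "wx": 0, "wy": 0, "wz": -0.009, "fingers": 100}, {"x": -2.5, "y": -3.9, "z": 0.35, "wx": 0, "wy": 0, "wz": -0.009, "fingers": 100}, {"x": -2.5, "y": -3.9, "z": 0.35, "wx": 0, "wy": 0, "wz": -0.009, "fingers": 100}, {"x": 0, "y": 0, "z": 0, "wx": 0, "wy": 0, "wz": 0, "fingers": 100}]}}

```text
clock: 9.9
tcp_pos: [0.4188, -0.3417, 0.1794]
ee_rot: [0.708, 0.706, -0.0, -0.001]
contact_force: [-0.1, 0.8, -0.6]
finger_gap: 1.0
grasp_force: 0.0
```

Request:
{"op": "move_arm", "data": {"rows": [{"x": 0, "y": 0, "z": 0, "wx": 0, "wy": 0, "wz": 0, "fingers": 100}, {"x": 0, "y": 0, "z": 0, "wx": 0, "wy": 0, "wz": 0, "fingers": 100}]}}

```text
clock: 10.15
tcp_pos: [0.4219, -0.3403, 0.18]
ee_rot: [0.707, 0.708, 0.0, -0.0]
contact_force: [-0.3, -0.0, -0.4]
finger_gap: 1.005
grasp_force: 0.0
```

Request:
{"op": "move_arm", "data": {"rows": [{"x": 0, "y": 0, "z": 4, "wx": 0, "wy": 0, "wz": 0, "fingers": 100}, {"x": 0, "y": 0, "z": 4, "wx": 0, "wy": 0, "wz": 0, "fingers": 100}, {"x": 0, "y": 0, "z": 2.2, "wx": 0, "wy": 0, "wz": 0, "fingers": 100}, {"x": 0, "y": 0, "z": 0, "wx": 0, "wy": 0, "wz": 0, "fingers": 100}, {"x": 0, "y": 0, "z": 0, "wx": 0, "wy": 0, "wz": 0, "fingers": 0}]}}

```text
clock: 10.78
tcp_pos: [0.4219, -0.3409, 0.0791]
ee_rot: [0.707, 0.707, -0.0, 0.001]
contact_force: [-0.4, -0.5, 0.3]
finger_gap: 0.816
grasp_force: 0.0
```

Request:
{"op": "move_arm", "data": {"rows": [{"x": 0, "y": 0, "z": 0, "wx": 0, "wy": 0, "wz": 0, "fingers": 0}, {"x": 0, "y": 0, "z": 0, "wx": 0, "wy": 0, "wz": 0, "fingers": 0}, {"x": 0, "y": 0, "z": 0, "wx": 0, "wy": 0, "wz": 0, "fingers": 0}, {"x": 0, "y": 0, "z": 0, "wx": 0, "wy": 0, "wz": 0, "fingers": 0}, {"x": 0, "y": 0, "z": 0, "wx": 0, "wy": 0, "wz": 0, "fingers": 0}]}}

```text
clock: 11.4
tcp_pos: [0.422, -0.3413, 0.0796]
ee_rot: [0.707, 0.707, 0.0, 0.001]
contact_force: [2.4, 0.9, 7.2]
finger_gap: 0.691
grasp_force: 42.8
```

Request:
{"op": "move_arm", "data": {"rows": [{"x": 0, "y": 0, "z": -3, "wx": 0, "wy": 0, "wz": 0, "fingers": 0}, {"x": 0, "y": 0, "z": -4, "wx": 0, "wy": 0, "wz": 0, "fingers": 0}, {"x": 0, "y": 0, "z": -4, "wx": 0, "wy": 0, "wz": 0, "fingers": 0}, {"x": 0, "y": 0, "z": -3, "wx": 0, "wy": 0, "wz": 0, "fingers": 0}, {"x": 0, "y": 0, "z": 0, "wx": 0, "wy": 0, "wz": 0, "fingers": 0}]}}

```text
clock: 12.02
tcp_pos: [0.4218, -0.3414, 0.2202]
ee_rot: [0.707, 0.707, -0.0, 0.002]
contact_force: [0.5, 0.1, -4.5]
finger_gap: 0.691
grasp_force: 46.4
```

```bash
python3 w.py;python3 w.py; python3 plan.py .604 -.053 .22 -.187; python3 plan.py .573 -.333 .22 -.036
```

```text
F [-0.14  0.29 -5.12] [0.41 0.41 0.42]
F [ 0.09  0.2  -4.26] [0.34 0.48 0.3 ]
at [ 0.4211 -0.3408  0.2181] F [ 0.54 -0.77 -4.47] gap 0.69 t 12.625
0 x 4.11 y 2.61 z -0.03 w [-0.    -0.     0.027]
1 x 4.18 y 2.50 z -0.03 w [-0.    -0.     0.027]
2 x 4.25 y 2.39 z -0.03 w [-0.    -0.     0.027]
3 x 4.31 y 2.27 z -0.02 w [-0.    -0.     0.027]
4 x 4.37 y 2.15 z -0.03 w [-0.    -0.     0.027]
5 x 4.42 y 2.04 z -0.02 w [-0.    -0.     0.027]
6 x 4.48 y 1.92 z -0.03 w [-0.    -0.     0.027]
--> [ 0.604 -0.053  0.22 ] -0.187
at [ 0.4211 -0.3408  0.2181] F [ 0.54 -0.77 -4.47] gap 0.69 t 12.625
0 x 0.26 y 5.06 z -0.06 w [-0.    -0.     0.012]
1 x 0.32 y 5.06 z -0.06 w [-0.    -0.     0.012]
2 x 0.38 y 5.06 z -0.07 w [-0.    -0.     0.012]
--> [ 0.573 -0.333  0.22 ] -0.036
```

Yellow weighs about 4.6 N, so it is full and goes in the coffee tray's −y bay.

Request:
{"op": "move_arm", "data": {"rows": [{"x": 4.1, "y": 2.6, "z": 0, "wx": 0, "wy": 0, "wz": 0.027, "fingers": 0}, {"x": 4.2, "y": 2.5, "z": 0, "wx": 0, "wy": 0, "wz": 0.027, "fingers": 0}, {"x": 4.2, "y": 2.4, "z": 0, "wx": 0, "wy": 0, "wz": 0.027, "fingers": 0}, {"x": 4.3, "y": 2.3, "z": 0, "wx": 0, "wy": 0, "wz": 0.027, "fingers": 0}, {"x": 4.4, "y": 2.2, "z": 0, "wx": 0, "wy": 0, "wz": 0.027, "fingers": 0}]}}

```text
clock: 13.25
tcp_pos: [0.5533, -0.1341, 0.2183]
ee_rot: [0.754, 0.657, 0.0, 0.0]
contact_force: [0.3, -0.7, -4.4]
finger_gap: 0.696
grasp_force: 47.7
```

Request:
{"op": "move_arm", "data": {"rows": [{"x": 4.4, "y": 2.0, "z": 0, "wx": 0, "wy": 0, "wz": 0.027, "fingers": 0}, {"x": 4.5, "y": 1.9, "z": 0, "wx": 0, "wy": 0, "wz": 0.027, "fingers": 0}, {"x": 0, "y": 0, "z": 2, "wx": 0, "wy": 0, "wz": 0, "fingers": 0}, {"x": 0, "y": 0, "z": 2, "wx": 0, "wy": 0, "wz": 0, "fingers": 0}, {"x": 0, "y": 0, "z": 0, "wx": 0, "wy": 0, "wz": 0, "fingers": 0}]}}

```text
clock: 13.88
tcp_pos: [0.6035, -0.053, 0.1771]
ee_rot: [0.771, 0.637, -0.001, -0.001]
contact_force: [-0.5, 0.6, -3.9]
finger_gap: 0.692
grasp_force: 45.1
```

```bash
python3 w.py; python3 plan.py .604 -.053 .0845 -.187
```

```text
F [-0.17  0.34 -4.45] [0.61 0.3  0.6 ]
at [ 0.6046 -0.0535  0.1791] F [ 0.36  0.37 -4.5 ] gap 0.692 t 14.175
0 x 0.02 y -0.04 z 4.73 w [ 0.001  0.    -0.001]
1 x 0.02 y -0.03 z 4.73 w [ 0.001  0.    -0.001]
--> [ 0.604  -0.053   0.0845] -0.187
```

Request:
{"op": "move_arm", "data": {"rows": [{"x": 0, "y": 0, "z": 4, "wx": 0, "wy": 0, "wz": 0, "fingers": 0}, {"x": 0, "y": 0, "z": 3.6, "wx": 0, "wy": 0, "wz": 0, "fingers": 0}, {"x": 0, "y": 0, "z": 1.2, "wx": 0, "wy": 0, "wz": 0, "fingers": 0}, {"x": 0, "y": 0, "z": 0.3, "wx": 0, "wy": 0, "wz": 0, "fingers": 0}, {"x": 0, "y": 0, "z": 0, "wx": 0, "wy": 0, "wz": 0, "fingers": 0}]}}

```text
clock: 14.8
tcp_pos: [0.6049, -0.0534, 0.0884]
ee_rot: [0.771, 0.637, 0.0, 0.001]
contact_force: [0.6, -0.2, -4.9]
finger_gap: 0.689
grasp_force: 48.6
```

Request:
{"op": "move_arm", "data": {"rows": [{"x": 0, "y": 0, "z": 0.1, "wx": 0, "wy": 0, "wz": 0, "fingers": 0}, {"x": 0, "y": 0, "z": 0, "wx": 0, "wy": 0, "wz": 0, "fingers": 0}, {"x": 0, "y": 0, "z": 0.1, "wx": 0, "wy": 0, "wz": 0, "fingers": 0}, {"x": 0, "y": 0, "z": 0, "wx": 0, "wy": 0, "wz": 0, "fingers": 0}, {"x": 0, "y": 0, "z": 0, "wx": 0, "wy": 0, "wz": 0, "fingers": 0}]}}

```text
clock: 15.42
tcp_pos: [0.6043, -0.0532, 0.0853]
ee_rot: [0.771, 0.637, -0.0, -0.0]
contact_force: [0.1, -0.1, -4.4]
finger_gap: 0.688
grasp_force: 48.6
```

Request:
{"op": "move_arm", "data": {"rows": [{"x": 0, "y": 0, "z": 0.1, "wx": 0, "wy": 0, "wz": 0, "fingers": 0}, {"x": 0, "y": 0, "z": 0, "wx": 0, "wy": 0, "wz": 0, "fingers": 0}, {"x": 0, "y": 0, "z": 0, "wx": 0, "wy": 0, "wz": 0, "fingers": 0}]}}

```text
clock: 15.8
tcp_pos: [0.6044, -0.0531, 0.0846]
ee_rot: [0.771, 0.637, 0.0, 0.0]
contact_force: [-1.9, 2.8, 4.9]
finger_gap: 0.689
grasp_force: 49.3
```

Request:
{"op": "move_arm", "data": {"rows": [{"x": 0, "y": 0, "z": 0, "wx": 0, "wy": 0, "wz": 0, "fingers": 100}, {"x": 0, "y": 0, "z": 0, "wx": 0, "wy": 0, "wz": 0, "fingers": 100}, {"x": 0, "y": 0, "z": 0, "wx": 0, "wy": 0, "wz": 0, "fingers": 100}, {"x": 0, "y": 0, "z": 0, "wx": 0, "wy": 0, "wz": 0, "fingers": 100}, {"x": 0, "y": 0, "z": -3, "wx": 0, "wy": 0, "wz": 0, "fingers": 100}]}}

```text
clock: 16.42
tcp_pos: [0.6031, -0.053, 0.1129]
ee_rot: [0.771, 0.637, -0.001, -0.001]
contact_force: [-0.5, 0.2, 0.5]
finger_gap: 1.0
grasp_force: 0.0
```

Request:
{"op": "move_arm", "data": {"rows": [{"x": 0, "y": 0, "z": -4, "wx": 0, "wy": 0, "wz": 0, "fingers": 100}, {"x": 0, "y": 0, "z": -4, "wx": 0, "wy": 0, "wz": 0, "fingers": 100}, {"x": 0, "y": 0, "z": 0, "wx": 0, "wy": 0, "wz": 0, "fingers": 100}, {"x": 0, "y": 0, "z": 0, "wx": 0, "wy": 0, "wz": 0, "fingers": 100}]}}

```text
clock: 16.92
tcp_pos: [0.604, -0.0532, 0.1936]
ee_rot: [0.771, 0.637, -0.0, -0.0]
contact_force: [-1.3, 0.2, 0.1]
finger_gap: 1.001
grasp_force: 0.0
```

```bash
python3 plan.py .429 -.082 .18 -.238
```

```text
at [ 0.604  -0.0532  0.1936] F [-1.25  0.25  0.13] gap 1.001 t 16.925
0 x -1.53 y -4.16 z 0.34 w [-0.    -0.     0.012]
1 x -1.58 y -4.14 z 0.34 w [-0.    -0.     0.012]
2 x -1.63 y -4.13 z 0.35 w [-0.    -0.     0.012]
3 x -1.67 y -4.11 z 0.34 w [-0.    -0.     0.012]
--> [ 0.429 -0.082  0.18 ] -0.238
```

Request:
{"op": "move_arm", "data": {"rows": [{"x": -1.5, "y": -4.1, "z": 0.35, "wx": 0, "wy": 0, "wz": 0.013, "fingers": 100}, {"x": -1.6, "y": -4.2, "z": 0.35, "wx": 0, "wy": 0, "wz": 0.013, "fingers": 100}, {"x": -1.6, "y": -4.1, "z": 0.35, "wx": 0, "wy": 0, "wz": 0.013, "fingers": 100}, {"x": -1.7, "y": -4.1, "z": 0.35, "wx": 0, "wy": 0, "wz": 0.013, "fingers": 100}, {"x": 0, "y": 0, "z": 0, "wx": 0, "wy": 0, "wz": 0, "fingers": 100}]}}

```text
clock: 17.55
tcp_pos: [0.4265, -0.0814, 0.1793]
ee_rot: [0.787, 0.616, -0.001, -0.001]
contact_force: [1.5, -0.2, -0.7]
finger_gap: 1.0
grasp_force: 0.0
```

Request:
{"op": "move_arm", "data": {"rows": [{"x": 0, "y": 0, "z": 0, "wx": 0, "wy": 0, "wz": 0, "fingers": 100}, {"x": 0, "y": 0, "z": 0, "wx": 0, "wy": 0, "wz": 0, "fingers": 100}]}}

```text
clock: 17.8
tcp_pos: [0.4303, -0.0817, 0.1799]
ee_rot: [0.787, 0.617, -0.0, -0.0]
contact_force: [1.0, -0.3, -0.3]
finger_gap: 0.998
grasp_force: 0.0
```

```bash
python3 plan.py .429 -.082 .078 -.238;python3 -c "
from h import *
cv2.imwrite('pics/s3.png',camera('side')[100:300,280:530].repeat(3,0).repeat(3,1))"
```

```text
at [ 0.4303 -0.0817  0.1799] F [ 0.98 -0.3  -0.31] gap 0.998 t 17.8
0 x -0.03 y -0.06 z 5.10 w [-0.    -0.    -0.001]
1 x -0.03 y -0.06 z 5.09 w [-0.    -0.    -0.001]
--> [ 0.429 -0.082  0.078] -0.238
```

View pics/s3.png

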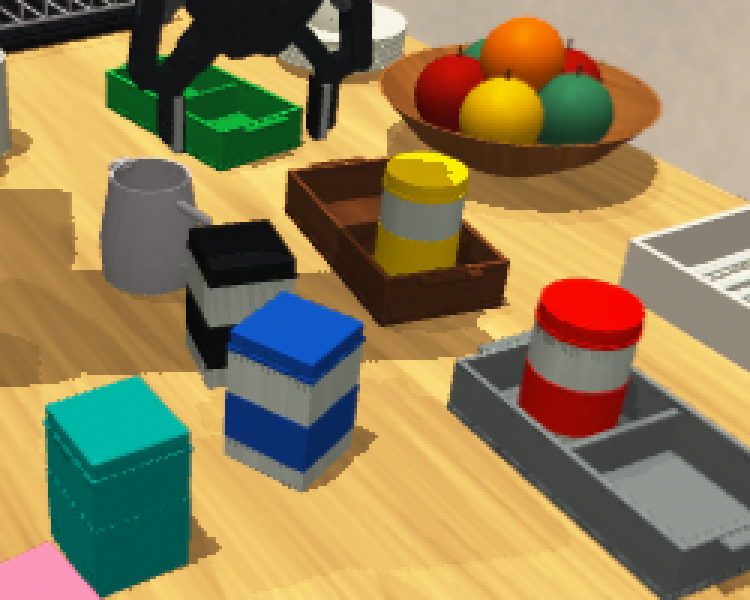

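Red (585,360) and yellow (420,215) stand upright in their bays. The gripper is open at (250,100) in the crop, above black (240,290), so I'll grasp and lift it.

Request:
{"op": "move_arm", "data": {"rows": [{"x": 0, "y": -0.1, "z": 4, "wx": 0, "wy": 0, "wz": 0, "fingers": 100}, {"x": 0, "y": 0, "z": 4, "wx": 0, "wy": 0, "wz": 0, "fingers": 100}, {"x": 0, "y": 0, "z": 2.2, "wx": 0, "wy": 0, "wz": 0, "fingers": 100}, {"x": 0, "y": 0, "z": 0, "wx": 0, "wy": 0, "wz": 0, "fingers": 100}, {"x": 0, "y": 0, "z": 0, "wx": 0, "wy": 0, "wz": 0, "fingers": 0}]}}

```text
clock: 18.48
tcp_pos: [0.4293, -0.0816, 0.079]
ee_rot: [0.787, 0.617, 0.0, 0.0]
contact_force: [-0.8, -1.3, 0.5]
finger_gap: 0.816
grasp_force: 0.0
```

Request:
{"op": "move_arm", "data": {"rows": [{"x": 0, "y": 0, "z": 0, "wx": 0, "wy": 0, "wz": 0, "fingers": 0}, {"x": 0, "y": 0, "z": 0, "wx": 0, "wy": 0, "wz": 0, "fingers": 0}, {"x": 0, "y": 0, "z": 0, "wx": 0, "wy": 0, "wz": 0, "fingers": 0}, {"x": 0, "y": 0, "z": 0, "wx": 0, "wy": 0, "wz": 0, "fingers": 0}, {"x": 0, "y": 0, "z": 0, "wx": 0, "wy": 0, "wz": 0, "fingers": 0}]}}

```text
clock: 19.1
tcp_pos: [0.4295, -0.0818, 0.0793]
ee_rot: [0.787, 0.617, 0.001, 0.001]
contact_force: [1.1, -0.0, 6.6]
finger_gap: 0.677
grasp_force: 42.0
```

Request:
{"op": "move_arm", "data": {"rows": [{"x": 0, "y": 0, "z": -3, "wx": 0, "wy": 0, "wz": 0, "fingers": 0}, {"x": 0, "y": 0, "z": -4, "wx": 0, "wy": 0, "wz": 0, "fingers": 0}, {"x": 0, "y": 0, "z": -4, "wx": 0, "wy": 0, "wz": 0, "fingers": 0}, {"x": 0, "y": 0, "z": -3, "wx": 0, "wy": 0, "wz": 0, "fingers": 0}, {"x": 0, "y": 0, "z": 0, "wx": 0, "wy": 0, "wz": 0, "fingers": 0}]}}

```text
clock: 19.73
tcp_pos: [0.4294, -0.0818, 0.2201]
ee_rot: [0.787, 0.617, 0.001, 0.002]
contact_force: [0.2, -1.3, -4.2]
finger_gap: 0.672
grasp_force: 48.8
```

```bash
python3 w.py;python3 w.py; python3 plan.py .611 .245 .22 .15; python3 plan.py .573 -.333 .22 -.036
```

```text
F [ 0.1  -0.11 -4.53] [0.33 0.7  0.4 ]
F [-0.04 -0.19 -4.35] [0.41 0.29 0.51]
at [ 0.4286 -0.0815  0.2181] F [-0.14  0.09 -4.93] gap 0.673 t 20.325
0 x 5.15 y 1.42 z -0.03 w [-0.    -0.    -0.056]
1 x 5.06 y 1.70 z -0.03 w [-0.    -0.    -0.056]
2 x 4.96 y 1.99 z -0.03 w [-0.    -0.    -0.056]
3 x 4.84 y 2.26 z -0.02 w [-0.    -0.    -0.056]
4 x 4.71 y 2.53 z -0.03 w [-0.    -0.    -0.056]
5 x 4.56 y 2.78 z -0.02 w [-0.    -0.    -0.056]
6 x 4.40 y 3.04 z -0.03 w [-0.    -0.    -0.056]
--> [0.611 0.245 0.22 ] 0.15
at [ 0.4286 -0.0815  0.2181] F [-0.14  0.09 -4.93] gap 0.673 t 20.325
0 x -3.50 y 3.34 z -0.03 w [-0.    -0.    -0.034]
1 x -3.61 y 3.22 z -0.03 w [-0.    -0.    -0.034]
2 x -3.71 y 3.09 z -0.03 w [-0.    -0.    -0.034]
3 x -3.82 y 2.96 z -0.03 w [-0.    -0.    -0.034]
4 x -3.92 y 2.84 z -0.04 w [-0.    -0.    -0.034]
5 x -4.01 y 2.70 z -0.03 w [-0.    -0.    -0.034]
--> [ 0.573 -0.333  0.22 ] -0.036
```

Black weighs about 4.4 N, so it is full and goes in the tea tray's −y bay.

Request:
{"op": "move_arm", "data": {"rows": [{"x": 5.1, "y": 1.4, "z": 0, "wx": 0, "wy": 0, "wz": -0.056, "fingers": 0}, {"x": 5.1, "y": 1.7, "z": 0, "wx": 0, "wy": 0, "wz": -0.056, "fingers": 0}, {"x": 5.0, "y": 2.0, "z": 0, "wx": 0, "wy": 0, "wz": -0.056, "fingers": 0}, {"x": 4.8, "y": 2.3, "z": 0, "wx": 0, "wy": 0, "wz": -0.056, "fingers": 0}, {"x": 4.7, "y": 2.5, "z": 0, "wx": 0, "wy": 0, "wz": -0.056, "fingers": 0}]}}

```text
clock: 20.95
tcp_pos: [0.5597, 0.1532, 0.2182]
ee_rot: [0.692, 0.721, 0.0, 0.0]
contact_force: [0.9, -1.2, -5.2]
finger_gap: 0.672
grasp_force: 48.7
```

Request:
{"op": "move_arm", "data": {"rows": [{"x": 4.6, "y": 2.8, "z": 0, "wx": 0, "wy": 0, "wz": -0.056, "fingers": 0}, {"x": 4.4, "y": 3.0, "z": 0, "wx": 0, "wy": 0, "wz": -0.056, "fingers": 0}, {"x": 0, "y": 0, "z": 2, "wx": 0, "wy": 0, "wz": 0, "fingers": 0}, {"x": 0, "y": 0, "z": 2, "wx": 0, "wy": 0, "wz": 0, "fingers": 0}, {"x": 0, "y": 0, "z": 0, "wx": 0, "wy": 0, "wz": 0, "fingers": 0}]}}

```text
clock: 21.58
tcp_pos: [0.6101, 0.2451, 0.1767]
ee_rot: [0.652, 0.758, -0.001, -0.001]
contact_force: [-1.0, -0.2, -4.6]
finger_gap: 0.673
grasp_force: 49.7
```

```bash
python3 w.py; python3 plan.py .611 .245 .0845 .15
```

```text
F [-0.02  0.02 -4.09] [0.4  0.59 0.47]
at [0.6112 0.2451 0.1792] F [ 0.21  1.27 -3.96] gap 0.674 t 21.875
0 x -0.01 y -0.02 z 4.73 w [ 0.001 -0.     0.   ]
1 x -0.00 y -0.01 z 4.74 w [ 0.001 -0.     0.   ]
--> [0.611  0.245  0.0845] 0.15
```

Request:
{"op": "move_arm", "data": {"rows": [{"x": 0, "y": 0, "z": 4, "wx": 0, "wy": 0, "wz": 0, "fingers": 0}, {"x": 0, "y": 0, "z": 3.6, "wx": 0, "wy": 0, "wz": 0, "fingers": 0}, {"x": 0, "y": 0, "z": 1.2, "wx": 0, "wy": 0, "wz": 0, "fingers": 0}, {"x": 0, "y": 0, "z": 0.4, "wx": 0, "wy": 0, "wz": 0, "fingers": 0}, {"x": 0, "y": 0, "z": 0, "wx": 0, "wy": 0, "wz": 0, "fingers": 0}]}}

```text
clock: 22.5
tcp_pos: [0.6115, 0.2453, 0.0874]
ee_rot: [0.652, 0.758, 0.001, 0.0]
contact_force: [0.6, 0.2, -3.6]
finger_gap: 0.675
grasp_force: 52.0
```

Request:
{"op": "move_arm", "data": {"rows": [{"x": 0, "y": 0, "z": 0.1, "wx": 0, "wy": 0, "wz": 0, "fingers": 0}, {"x": 0, "y": 0, "z": 0, "wx": 0, "wy": 0, "wz": 0, "fingers": 0}, {"x": 0, "y": 0, "z": 0.1, "wx": 0, "wy": 0, "wz": 0, "fingers": 0}, {"x": 0, "y": 0, "z": 0, "wx": 0, "wy": 0, "wz": 0, "fingers": 0}, {"x": 0, "y": 0, "z": 0, "wx": 0, "wy": 0, "wz": 0, "fingers": 0}]}}

```text
clock: 23.12
tcp_pos: [0.611, 0.2452, 0.0845]
ee_rot: [0.652, 0.758, 0.0, 0.0]
contact_force: [1.1, -0.4, -1.5]
finger_gap: 0.671
grasp_force: 52.3
```

Request:
{"op": "move_arm", "data": {"rows": [{"x": 0, "y": 0, "z": 0.1, "wx": 0, "wy": 0, "wz": 0, "fingers": 0}, {"x": 0, "y": 0, "z": 0, "wx": 0, "wy": 0, "wz": 0, "fingers": 0}, {"x": 0, "y": 0, "z": 0, "wx": 0, "wy": 0, "wz": 0, "fingers": 0}]}}

```text
clock: 23.5
tcp_pos: [0.611, 0.2452, 0.0844]
ee_rot: [0.652, 0.758, 0.0, 0.0]
contact_force: [-3.3, -1.9, 10.8]
finger_gap: 0.672
grasp_force: 53.8
```

Request:
{"op": "move_arm", "data": {"rows": [{"x": 0, "y": 0, "z": 0, "wx": 0, "wy": 0, "wz": 0, "fingers": 100}, {"x": 0, "y": 0, "z": 0, "wx": 0, "wy": 0, "wz": 0, "fingers": 100}, {"x": 0, "y": 0, "z": 0, "wx": 0, "wy": 0, "wz": 0, "fingers": 100}, {"x": 0, "y": 0, "z": 0, "wx": 0, "wy": 0, "wz": 0, "fingers": 100}, {"x": 0, "y": 0, "z": -3, "wx": 0, "wy": 0, "wz": 0, "fingers": 100}]}}

```text
clock: 24.12
tcp_pos: [0.6097, 0.2449, 0.1117]
ee_rot: [0.652, 0.758, -0.002, -0.001]
contact_force: [1.0, 0.5, 0.3]
finger_gap: 0.998
grasp_force: 0.0
```

Request:
{"op": "move_arm", "data": {"rows": [{"x": 0, "y": 0, "z": -4, "wx": 0, "wy": 0, "wz": 0, "fingers": 100}, {"x": 0, "y": 0, "z": -4, "wx": 0, "wy": 0, "wz": 0, "fingers": 100}, {"x": 0, "y": 0, "z": 0, "wx": 0, "wy": 0, "wz": 0, "fingers": 100}, {"x": 0, "y": 0, "z": 0, "wx": 0, "wy": 0, "wz": 0, "fingers": 100}]}}

```text
clock: 24.62
tcp_pos: [0.6106, 0.2451, 0.1926]
ee_rot: [0.652, 0.758, -0.0, -0.0]
contact_force: [-0.6, -0.4, -0.8]
finger_gap: 1.0
grasp_force: 0.0
```

```bash
python3 plan.py .409 -.182 .18 .42
```

```text
at [0.6106 0.2451 0.1926] F [-0.59 -0.38 -0.78] gap 1.0 t 24.625
0 x -4.35 y -2.93 z 0.14 w [-0.   -0.   -0.03]
1 x -4.27 y -3.06 z 0.14 w [-0.   -0.   -0.03]
2 x -4.17 y -3.18 z 0.14 w [-0.   -0.   -0.03]
3 x -4.07 y -3.31 z 0.14 w [-0.   -0.   -0.03]
4 x -3.97 y -3.43 z 0.14 w [-0.   -0.   -0.03]
5 x -3.87 y -3.55 z 0.14 w [-0.   -0.   -0.03]
6 x -3.76 y -3.66 z 0.15 w [-0.   -0.   -0.03]
7 x -3.65 y -3.77 z 0.14 w [-0.   -0.   -0.03]
8 x -3.54 y -3.88 z 0.15 w [-0.   -0.   -0.03]
--> [ 0.409 -0.182  0.18 ] 0.42
```

Request:
{"op": "move_arm", "data": {"rows": [{"x": -4.3, "y": -2.9, "z": 0.1, "wx": 0, "wy": 0, "wz": -0.03, "fingers": 100}, {"x": -4.3, "y": -3.1, "z": 0.1, "wx": 0, "wy": 0, "wz": -0.03, "fingers": 100}, {"x": -4.2, "y": -3.2, "z": 0.1, "wx": 0, "wy": 0, "wz": -0.03, "fingers": 100}, {"x": -4.1, "y": -3.3, "z": 0.1, "wx": 0, "wy": 0, "wz": -0.03, "fingers": 100}, {"x": -4.0, "y": -3.4, "z": 0.1, "wx": 0, "wy": 0, "wz": -0.03, "fingers": 100}]}}

```text
clock: 25.25
tcp_pos: [0.4975, 0.0061, 0.1871]
ee_rot: [0.593, 0.805, -0.0, -0.001]
contact_force: [-0.2, -0.5, 0.1]
finger_gap: 0.998
grasp_force: 0.0
```

Request:
{"op": "move_arm", "data": {"rows": [{"x": -3.9, "y": -3.5, "z": 0.1, "wx": 0, "wy": 0, "wz": -0.03, "fingers": 100}, {"x": -3.8, "y": -3.7, "z": 0.1, "wx": 0, "wy": 0, "wz": -0.03, "fingers": 100}, {"x": -3.6, "y": -3.8, "z": 0.2, "wx": 0, "wy": 0, "wz": -0.03, "fingers": 100}, {"x": -3.5, "y": -3.9, "z": 0.2, "wx": 0, "wy": 0, "wz": -0.03, "fingers": 100}, {"x": 0, "y": 0, "z": 0, "wx": 0, "wy": 0, "wz": 0, "fingers": 100}]}}

```text
clock: 25.88
tcp_pos: [0.4073, -0.1847, 0.1811]
ee_rot: [0.546, 0.838, -0.0, -0.001]
contact_force: [-0.2, -0.1, -0.7]
finger_gap: 0.998
grasp_force: 0.0
```

```bash
python3 w.py; python3 plan.py .409 -.182 .078 .42
```

```text
F [-0.1   0.05 -0.17] [0.38 0.47 0.27]
at [ 0.4093 -0.1816  0.182 ] F [-0.51 -0.85  0.31] gap 1.0 t 26.175
0 x -0.01 y -0.02 z 5.20 w [-0.    -0.     0.001]
1 x -0.02 y -0.02 z 5.20 w [-0.    -0.     0.001]
--> [ 0.409 -0.182  0.078] 0.42
```

Request:
{"op": "move_arm", "data": {"rows": [{"x": 0, "y": 0, "z": 4, "wx": 0, "wy": 0, "wz": 0, "fingers": 100}, {"x": 0, "y": 0, "z": 4, "wx": 0, "wy": 0, "wz": 0, "fingers": 100}, {"x": 0, "y": 0, "z": 2.4, "wx": 0, "wy": 0, "wz": 0, "fingers": 100}, {"x": 0, "y": 0, "z": 0, "wx": 0, "wy": 0, "wz": 0, "fingers": 100}, {"x": 0, "y": 0, "z": 0, "wx": 0, "wy": 0, "wz": 0, "fingers": 0}]}}

```text
clock: 26.8
tcp_pos: [0.4096, -0.1824, 0.0791]
ee_rot: [0.543, 0.839, -0.0, 0.0]
contact_force: [-0.0, -0.9, -0.1]
finger_gap: 0.816
grasp_force: 0.0
```

Request:
{"op": "move_arm", "data": {"rows": [{"x": 0, "y": 0, "z": 0, "wx": 0, "wy": 0, "wz": 0, "fingers": 0}, {"x": 0, "y": 0, "z": 0, "wx": 0, "wy": 0, "wz": 0, "fingers": 0}, {"x": 0, "y": 0, "z": 0, "wx": 0, "wy": 0, "wz": 0, "fingers": 0}, {"x": 0, "y": 0, "z": 0, "wx": 0, "wy": 0, "wz": 0, "fingers": 0}, {"x": 0, "y": 0, "z": 0, "wx": 0, "wy": 0, "wz": 0, "fingers": 0}]}}

```text
clock: 27.42
tcp_pos: [0.4098, -0.1828, 0.0795]
ee_rot: [0.544, 0.839, 0.0, 0.001]
contact_force: [0.2, 1.9, 6.0]
finger_gap: 0.672
grasp_force: 41.8
```

Request:
{"op": "move_arm", "data": {"rows": [{"x": 0, "y": 0, "z": -3, "wx": 0, "wy": 0, "wz": 0, "fingers": 0}, {"x": 0, "y": 0, "z": -4, "wx": 0, "wy": 0, "wz": 0, "fingers": 0}, {"x": 0, "y": 0, "z": -4, "wx": 0, "wy": 0, "wz": 0, "fingers": 0}, {"x": 0, "y": 0, "z": -3, "wx": 0, "wy": 0, "wz": 0, "fingers": 0}, {"x": 0, "y": 0, "z": 0, "wx": 0, "wy": 0, "wz": 0, "fingers": 0}]}}

```text
clock: 28.05
tcp_pos: [0.4099, -0.1831, 0.2208]
ee_rot: [0.544, 0.839, -0.0, 0.002]
contact_force: [-0.1, -0.5, -1.4]
finger_gap: 0.671
grasp_force: 43.6
```

```bash
python3 w.py;python3 w.py; python3 plan.py .597 .336 .22 .15; python3 plan.py .573 -.333 .22 -.036
```

```text
F [-0.25  0.13 -1.28] [0.51 0.45 0.43]
F [ 0.01  0.05 -1.14] [0.73 0.18 0.62]
at [ 0.409  -0.1826  0.2181] F [-0.52 -0.12 -1.96] gap 0.674 t 28.65
0 x 3.60 y 3.49 z -0.02 w [-0.    -0.     0.025]
1 x 3.69 y 3.39 z -0.02 w [-0.    -0.     0.025]
2 x 3.77 y 3.30 z -0.02 w [-0.    -0.     0.025]
3 x 3.86 y 3.21 z -0.02 w [-0.    -0.     0.025]
4 x 3.93 y 3.11 z -0.01 w [-0.    -0.     0.025]
5 x 4.01 y 3.01 z -0.02 w [-0.    -0.     0.025]
6 x 4.09 y 2.91 z -0.01 w [-0.    -0.     0.025]
7 x 4.16 y 2.81 z -0.02 w [-0.    -0.     0.025]
8 x 4.22 y 2.70 z -0.01 w [-0.    -0.     0.025]
9 x 4.29 y 2.59 z -0.02 w [-0.    -0.     0.025]
10 x 4.36 y 2.48 z -0.01 w [-0.    -0.     0.025]
--> [0.597 0.336 0.22 ] 0.15
at [ 0.409  -0.1826  0.2181] F [-0.52 -0.12 -1.96] gap 0.674 t 28.65
0 x -4.09 y 1.76 z -0.04 w [-0.    -0.     0.091]
1 x -3.91 y 2.13 z -0.04 w [-0.    -0.     0.091]
2 x -3.70 y 2.48 z -0.04 w [-0.    -0.     0.091]
3 x -3.46 y 2.80 z -0.04 w [-0.    -0.     0.091]
4 x -3.19 y 3.10 z -0.03 w [-0.    -0.     0.091]
--> [ 0.573 -0.333  0.22 ] -0.036
```

Blue weighs about 1.2 N, so it is empty and goes in the refill tray's −y bay.

Request:
{"op": "move_arm", "data": {"rows": [{"x": -4.1, "y": 1.8, "z": 0, "wx": 0, "wy": 0, "wz": 0.091, "fingers": 0}, {"x": -3.9, "y": 2.1, "z": 0, "wx": 0, "wy": 0, "wz": 0.091, "fingers": 0}, {"x": -3.7, "y": 2.5, "z": 0, "wx": 0, "wy": 0, "wz": 0.091, "fingers": 0}, {"x": -3.5, "y": 2.8, "z": 0, "wx": 0, "wy": 0, "wz": 0.091, "fingers": 0}, {"x": -3.2, "y": 3.1, "z": 0, "wx": 0, "wy": 0, "wz": 0.091, "fingers": 0}]}}

```text
clock: 29.28
tcp_pos: [0.5744, -0.3344, 0.218]
ee_rot: [0.72, 0.694, -0.0, -0.0]
contact_force: [1.0, -0.0, -0.1]
finger_gap: 0.678
grasp_force: 43.6
```

Request:
{"op": "move_arm", "data": {"rows": [{"x": 0, "y": 0, "z": 2, "wx": 0, "wy": 0, "wz": 0, "fingers": 0}, {"x": 0, "y": 0, "z": 2, "wx": 0, "wy": 0, "wz": 0, "fingers": 0}, {"x": 0, "y": 0, "z": 0, "wx": 0, "wy": 0, "wz": 0, "fingers": 0}]}}

```text
clock: 29.65
tcp_pos: [0.5728, -0.333, 0.1768]
ee_rot: [0.719, 0.695, -0.0, -0.001]
contact_force: [-0.2, 0.2, -0.8]
finger_gap: 0.676
grasp_force: 43.6
```

```bash
python3 w.py; python3 plan.py .573 -.333 .0845 -.036
```

```text
F [-0.23  0.29 -0.92] [0.4  0.17 0.41]
at [ 0.5736 -0.3336  0.1791] F [-0.48  0.19 -0.45] gap 0.676 t 29.95
0 x 0.03 y -0.04 z 4.73 w [0.001 0.    0.001]
1 x 0.03 y -0.03 z 4.73 w [0.001 0.    0.001]
--> [ 0.573  -0.333   0.0845] -0.036
```

Request:
{"op": "move_arm", "data": {"rows": [{"x": 0, "y": 0, "z": 4, "wx": 0, "wy": 0, "wz": 0, "fingers": 0}, {"x": 0, "y": 0, "z": 3.6, "wx": 0, "wy": 0, "wz": 0, "fingers": 0}, {"x": 0, "y": 0, "z": 1.2, "wx": 0, "wy": 0, "wz": 0, "fingers": 0}, {"x": 0, "y": 0, "z": 0.4, "wx": 0, "wy": 0, "wz": 0, "fingers": 0}, {"x": 0, "y": 0, "z": 0, "wx": 0, "wy": 0, "wz": 0, "fingers": 0}]}}

```text
clock: 30.58
tcp_pos: [0.5739, -0.3338, 0.0874]
ee_rot: [0.719, 0.695, 0.0, 0.001]
contact_force: [0.0, -0.8, -0.5]
finger_gap: 0.678
grasp_force: 43.6
```

Request:
{"op": "move_arm", "data": {"rows": [{"x": 0, "y": 0, "z": 0.1, "wx": 0, "wy": 0, "wz": 0, "fingers": 0}, {"x": 0, "y": 0, "z": 0, "wx": 0, "wy": 0, "wz": 0, "fingers": 0}, {"x": 0, "y": 0, "z": 0.1, "wx": 0, "wy": 0, "wz": 0, "fingers": 0}, {"x": 0, "y": 0, "z": 0, "wx": 0, "wy": 0, "wz": 0, "fingers": 0}, {"x": 0, "y": 0, "z": 0, "wx": 0, "wy": 0, "wz": 0, "fingers": 0}]}}

```text
clock: 31.2
tcp_pos: [0.5735, -0.3335, 0.0845]
ee_rot: [0.719, 0.695, 0.0, 0.0]
contact_force: [0.8, 0.8, 2.2]
finger_gap: 0.676
grasp_force: 43.8
```

In contact at the same height as the other tins; I'll open and retreat.

Request:
{"op": "move_arm", "data": {"rows": [{"x": 0, "y": 0, "z": 0.05, "wx": 0, "wy": 0, "wz": 0, "fingers": 0}, {"x": 0, "y": 0, "z": 0, "wx": 0, "wy": 0, "wz": 0, "fingers": 100}, {"x": 0, "y": 0, "z": 0, "wx": 0, "wy": 0, "wz": 0, "fingers": 100}, {"x": 0, "y": 0, "z": 0, "wx": 0, "wy": 0, "wz": 0, "fingers": 100}, {"x": 0, "y": 0, "z": 0, "wx": 0, "wy": 0, "wz": 0, "fingers": 100}]}}

```text
clock: 31.82
tcp_pos: [0.5733, -0.3334, 0.0837]
ee_rot: [0.719, 0.695, -0.0, -0.0]
contact_force: [-0.5, 0.5, -0.1]
finger_gap: 0.999
grasp_force: 0.0
```

Request:
{"op": "move_arm", "data": {"rows": [{"x": 0, "y": 0, "z": -3, "wx": 0, "wy": 0, "wz": 0, "fingers": 100}, {"x": 0, "y": 0, "z": -4, "wx": 0, "wy": 0, "wz": 0, "fingers": 100}, {"x": 0, "y": 0, "z": -5, "wx": 0, "wy": 0, "wz": 0, "fingers": 100}, {"x": 0, "y": -5, "z": -5, "wx": 0, "wy": 0, "wz": 0, "fingers": 100}, {"x": 0, "y": -6, "z": 0, "wx": 0, "wy": 0, "wz": 0, "fingers": 100}]}}

```text
clock: 32.45
tcp_pos: [0.4697, -0.3307, 0.2507]
ee_rot: [0.719, 0.695, 0.0, 0.003]
contact_force: [-0.1, -1.5, -1.1]
finger_gap: 0.999
grasp_force: 0.0
```

Request:
{"op": "move_arm", "data": {"rows": [{"x": 0, "y": -5, "z": 0, "wx": 0, "wy": 0, "wz": 0, "fingers": 100}, {"x": 0, "y": 0, "z": 0, "wx": 0, "wy": 0, "wz": 0, "fingers": 100}, {"x": 0, "y": 0, "z": 0, "wx": 0, "wy": 0, "wz": 0, "fingers": 100}]}}

```text
clock: 32.83
tcp_pos: [0.4196, -0.3284, 0.2482]
ee_rot: [0.719, 0.695, 0.0, 0.0]
contact_force: [1.1, -1.2, -0.7]
finger_gap: 0.996
grasp_force: 0.0
```

```bash
python3 -c "
from h import *
a=cv2.hconcat([camera('top')[60:280,150:500],camera('side')[80:300,230:560]])
cv2.imwrite('pics/f.png',cv2.resize(a,None,fx=1.17,fy=1.17));print(read_state()['clock'])"
```

```text
32.925
```

View pics/f.png

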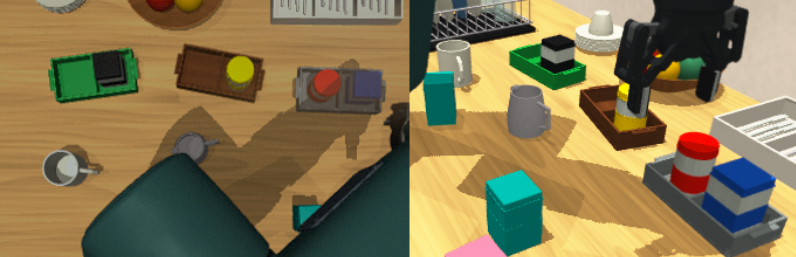

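All four tins stand upright in separate bays: black (110,65) in the green tray, yellow (240,70) in the wood tray, red (325,85) and blue (368,85) in the grey tray. The mug and jug are where they were.

```bash
python3 -c "
from station import *
print(hand_in())"
```

```text
the job is handed in; nothing more can be done
None
```

I sorted all four tins and handed the job in at about 33 s of the 120 s: full yellow is in the coffee tray, full black in the tea tray, and empty red and blue in the refill tray, with the mug and jug untouched.

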